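# Put away the hardware and hold the loupe in focus over a casting

## Task

Clear up first: put the loose steel bolt into the blue tray, which already holds a bolt, and the loose brass bush into the yellow tray, which already holds a bush. Then pick up the loupe by its handle and hold it level with the middle of its glass straight above the port ringed in orange, at the height shown by the red pointer on the gauge post, never letting the loupe touch the casting, its plate or the gauge. Leave the other things on the bench where they are, and finish while still holding the loupe steady there: do not put it down.

Things in the scene. Friction and masses are not known exactly. Their poses are not given: they have to be found in the camera images.
- bolt: Loose steel bolt standing on its head on the bench, 64 mm tall: round dark head 25 mm across and 14 mm high below, bright shank 16 mm across and 50 mm long above. Origin: centre of the head's underside; z runs up the shank. About 0.11 kg.
- bush: Loose flanged brass bush standing on its flange on the bench, 38 mm tall: flange 44 mm across and 6 mm high below, body 32 mm across above. Origin: centre of the flange's underside, z up. About 0.12 kg.
- tray_bolts: Blue open tray for bolts, fixed, 110 (x) by 130 (y) by 30 mm high, walls and floor 4 mm. Origin: centre of its underside, z up. A second bolt already stands in it on the axis, 40 mm to the tray's +y side of the centre; the rest is free.
- tray_bushes: Yellow open tray for bushes, fixed, same size and axes as the blue tray; a second bush already stands in it 36 mm to the tray's +y side of the centre; the rest is free. The two trays may change places.
- loupe: Loupe lying flat on the bench, 0.11 kg, balanced near the origin: a black box-section handle 18 mm wide (y), 24 mm high (z), from x = -63 to +53 mm, then a steel-framed round lens 68 mm across and 16 mm thick centred at x = +90 mm. Origin: on the bench side (underside) of the handle, where it is to be gripped across its width; x points along the handle to the lens, z up, square to the glass.
- lens (a point): Middle of the loupe's glass, 90 mm along the loupe's x from its origin and 8 mm above its underside. Axes as the loupe's.
- pointer (a point): Outer tip of the red pointer on the gauge post; its height above the bench is the focal height for the middle of the glass (107 to 137 mm above the bench). The post (10 mm thick, 170 mm high over the bench, on a 34 mm foot) stands at x = +60, y = +105 mm of the fixture; the pointer sticks out 32 mm from the post's axis in the fixture's +x and can be pushed up and down stiffly; leave it as it is set.
- fixture: Grey cast cylinder head on an aluminium plate, fixed. Plate 160 (x) by 250 (y) by 12 mm; casting 115 by 195 mm centred at x = -15, y = -15 mm, its flat top 62 mm above the bench, four risers at its corners up to 85 mm above the bench. Three round ports in its top at x = -15 mm, y = -75, -15 and +45 mm, each ringed in another colour. Origin: centre of the plate's underside, on the bench.
- tag_orange: Orange ring, 39 mm across, lying round the port to be inspected, on the casting's top (62 mm above the bench). Origin: the port's centre. It may be at any of the three ports.
- tag_blue: Blue ring round another port, like the orange one; not to be inspected.
- tag_white: White ring round another port, like the orange one; not to be inspected.
- mug: Blue mug, 80 mm across and 90 mm high, bystander. Origin: centre of its underside.
- spanner: Steel spanner lying flat near the robot, 170 mm long, bystander. Origin at its middle, x along it.
- marker: White and red marker pen, 125 mm long, 14 mm thick, bystander. Origin under its middle, x along it.
- caliper: Steel caliper with a black reading head, 200 mm long, lying flat near the robot, bystander. Origin under its middle, x along it.
- tape_roll: Brown roll of tape lying flat near the robot, 90 mm across, 24 mm high, bystander. Origin: centre of its underside.
- spray_bottle: White bottle with blue cap, 60 mm across, 150 mm high, bystander. Origin: centre of its underside.
- parts_box: Closed cardboard box 80 by 100 by 50 mm, bystander. Origin: centre of its underside.
There are look-alikes about, which are no part of the job. What is shaped like the bush but black or purple is not meant.

How it is judged:
On the way, in this order (a step that is already met when the one before it is completed fails the run):
1. bolt in the blue tray and bush in the yellow tray, both let go (x of bolt in the frame of tray_bolts between -0.053 and 0.053 m and y of bolt in the frame of tray_bolts between -0.063 and 0.063 m and z of bolt in the frame of tray_bolts below 0.03 m and x of bush in the frame of tray_bushes between -0.053 and 0.053 m and y of bush in the frame of tray_bushes between -0.063 and 0.063 m and z of bush in the frame of tray_bushes below 0.03 m and contact force between each of bolt, bush and the fingers below 0.2 N and linear speed of each of bolt, bush below 0.05 m/s), for 0.2 s.
2. loupe picked up off the bench (height (world z) of loupe above 0.04 m and contact force between loupe and the fingers above 1 N), for 0.2 s.
At the end, for the whole second after the job is handed in: Bolt in blue tray, bush in yellow tray, both released and at rest; the loupe held still in the fingers, clear of casting, plate and gauge, its glass's middle within 15 mm of the orange-ringed port's axis and 7 mm of the red pointer's height, level within 0.14 rad (all of step 1 and horizontal distance between lens and tag_orange below 0.015 m and z of lens in the frame of pointer between -0.007 and 0.007 m and angle between lens's own z axis and vertical below 0.14 rad and contact force between loupe and the fingers above 1 N and contact force between loupe and fixture below 0.3 N and linear speed of loupe below 0.03 m/s and angular speed of loupe below 0.3 rad/s); the arm keeps its last pose, push and grip.
It fails at once if the loupe knocks against the casting, its plate or the gauge (contact force between loupe and fixture above 3 N).
It fails at once if the gauge's pointer is shifted (distance of pointer from where it was at the start of the episode above 0.006 m).
It fails at once if a bystander is moved by more than 30 mm (distance of any of mug, spanner, marker, caliper, tape_roll, spray_bottle, parts_box from where it was at the start of the episode above 0.03 m).
It also fails if it takes over 72 s, if anything falls off the work surface, if the arm or the gripper's body presses on something with over 40 N, if the wrist force passes 120 N, or if a joint passes its speed limit or range.

## Robot

A 6-joint arm with a two-finger parallel gripper is mounted at the origin on the work surface. World frame = base frame: x ahead of the robot, y to its left, z up, the work surface at z = 0. Lengths are in m, angles in rad, forces in N, time in s.
With the tool pointing down it reaches from about 0.3 to 0.875 m from the base axis. Payload 6.4 kg.
Tool frame: the origin (TCP) lies at the very end of the fingers, on their centre line; the grasp point (between the pads) lies robot.pinch_z behind it (robot.pinch_z is the distance from the TCP to the grasp point, in m); z points along the fingers, y is the line along which they close (so a half turn about z gives the same grasp; the last joint's range is limited). The gripper opens to 88 mm and grips with 3 to 60 N. Pads are 18 mm wide; open, the fingers measure 123 mm over their backs; the gripper's body (75 mm by 187 mm) begins 45 mm behind the grasp point.
Start: joints at [1.014, 0.181, 1.607, -0, 1.354, -0.206], TCP at [0.198, 0.54, 0.239] pointing down, gripper open.
Joint ranges: [-2.99, 2.99], [-0.89, 2.07], [0.3, 2.58], [-1.14, 4.28], [0, 2.63], [-3.12, 3.12]. Speed limits (rad/s): [2.57, 2.57, 3.01, 3.14, 3.14, 3.14].

## Interface

Orientations are given as a rotation vector (axis times angle).
In Python, from bench import robot, imaging, finder gives the robot as it stands.
- The arm moves only by the shell command python3 -m creep 'ROWS'. ROWS is JSON, a list of rows, each an object with "dr": the turn, a rotation vector about the tool's x, y, z each as a share of 180 degrees, from -1 to 1, a list of three; "travel": the shift along the tool's x, y, z each as a share of 30 cm, from -1 to 1, a list of three; "claw": the closure, from -1 (fully open) to 1 (shut). In form: [{"dr": [wx, wy, wz], "travel": [tx, ty, tz], "claw": claw}, ...]. A call has 1 to 5 rows; each row is the pose to reach, as a shift and turn from the pose commanded when the call began, along the tool's axes at that moment, turning the shorter way round; what a row does not reach only later rows make up. A row lasts 1/10 s, in which the tool goes at most 50 mm and 8.59 degrees, less where a joint would pass 70% of its speed; a pose out of reach is approached as far as the arm can. A call with a number of a shift or a turn outside -1 to 1 is refused whole. A call with a gripper value outside its range is refused whole. The fingers move at their own pace and stop on an object; the grip force is fixed at half the most. Time passes only in rows, so rows that repeat a pose let the fingers close. It gives the time, the measured TCP pose, the force, the opening and the grip force at its end, in the units of the state.
- robot.read_state(): the state, without advancing time (a new reading comes with each control period).
- imaging.grab_frame(name): name is "side" or "top"; returns a dict with "frame" (480x640x3 uint8, red, green, blue), "mtx" (3x3 intrinsics, pixels), "xyz" and "attitude" of the camera in the world. Camera axes: x right, y up, looking along -z (the intrinsics and any distortion apply to the point x, -y, -z); pixel columns grow to the right and rows downward; lengths in m; the calibration is good to about 2 mm. A picture is of the moment at which its call begins. There is no depth.
- robot.sign_off(): hands the job in; it is judged then, once.
Trained networks look in the newest picture that a camera, given by its name, has taken for a name from the list of things; names that differ only in an ending like _2 or _b are one class to them, and where a whole thing is asked for, a point or a joint stands for the part that bears it (a point fixed in the world has none). Each returns a list of dicts, best first, with "p" (0 to 1); they miss things now and then, are a little off and sometimes report something else, mostly with a low value. They report only what shows in the picture. A call takes as long as a camera call. They do not tell look-alikes from the thing itself.
- finder.recognise(camera, query): "extent" ([centre column, centre row, width, height] as shares, 0 to 1, of the picture: columns of its width, rows of its height, round what is visible of it).
- finder.pinpoint(camera, query): "centre" ([column, row] as shares, 0 to 1, of the picture: columns of its width, rows of its height: a listed point, or the origin of a listed thing).
The state is a dict: "clock": time; "qpos": joint angles; "qd": joint speeds; "tau": joint torques, N m; "ee_pos": TCP position; "ee_rot": TCP orientation; "force": force on the tool from outside, world axes, zero at the start; "ft_torque": the same for the moment, N m; "gripper_width": opening from 0.0 (shut) to 1.0 (fully open); "finger_force": force on a finger pad.
Only numpy, scipy, OpenCV 4.12 (cv2) and the standard library are available. Lean on these libraries where they do the work, as an engineer would, in place of code of your own. Each camera call takes 0.05 s, during which the arm holds its last target. There are 200 camera calls.

## Working session

There is one attempt and no reset: what is moved stays moved. The work goes in short steps, Python scripts to look and compute and a shell command to move; the robot and the scene stay as the last step left them, time stands still between calls to the robot, and variables do not carry over. Pictures are saved under pics/ and viewed, at most 10 in all, crops included, and the job is handed in when it is done.

```bash
mkdir -p pics; cat > h.py <<'E'
import numpy as np, cv2, json
from scipy.spatial.transform import Rotation as R
from bench import robot, imaging, finder
def ray(f,u,v):
    K=np.array(f["mtx"]); d=np.array([(u-K[0,2])/K[0,0],-(v-K[1,2])/K[1,1],-1.])
    a=np.array(f["attitude"]); A=R.from_rotvec(a).as_matrix() if a.shape==(3,) else (a if a.shape==(3,3) else R.from_quat(a).as_matrix())
    return np.array(f["xyz"]),A@d
def at(f,u,v,z):
    o,d=ray(f,u,v); return o+d*(z-o[2])/d[2]
def tri(f1,p1,f2,p2):
    o1,d1=ray(f1,*p1);o2,d2=ray(f2,*p2)
    s=np.linalg.lstsq(np.stack([d1,-d2],1),o2-o1,rcond=None)[0]
    a,b=o1+s[0]*d1,o2+s[1]*d2
    return (a+b)/2,np.linalg.norm(a-b)
def proj(f,P):
    A=R.from_rotvec(f["attitude"]).as_matrix();c=A.T@(np.array(P)-f["xyz"]);K=np.array(f["mtx"])
    return K[0,0]*c[0]/-c[2]+K[0,2],K[1,1]*-c[1]/-c[2]+K[1,2]
E
python3 - <<'E'
from h import *
s=robot.read_state(); print(s, robot.pinch_z)
Z=dict(bolt=0,bush=0,tray_bolts=0,tray_bushes=0,loupe=0,lens=.008,pointer=.12,fixture=0,tag_orange=.062,tag_blue=.062,tag_white=.062,mug=0,spray_bottle=0,parts_box=0,marker=0)
for c in("top","side"):
    f=imaging.grab_frame(c); cv2.imwrite(f"pics/{c}0.png",f["frame"][:,:,::-1])
    print(c,f["xyz"],f["attitude"],f["mtx"],[k for k in f])
    for q,z in Z.items():
        r=finder.pinpoint(c,q)
        for d in r[:4]:
            u,v=d["centre"][0]*640,d["centre"][1]*480
            print(q,round(d["p"],2),round(u),round(v),at(f,u,v,z).round(3))
E
```

```text
{'clock': 0.0, 'qpos': array([ 1.01369772e+00,  1.81514185e-01,  1.60797458e+00, -2.82234572e-05,
        1.35383945e+00, -2.06286452e-01]), 'qd': array([-1.92961405e-03,  4.13152087e-04, -3.03188893e-04, -7.10287363e-04,
        2.36984231e-04, -3.87575215e-05]), 'tau': array([ 1.67486491e-03, -4.33850563e+01, -3.41860557e+01,  7.07139890e-02,
        3.84338724e-02, -1.15362395e-04]), 'ee_pos': array([0.19730031, 0.53952069, 0.23784142]), 'ee_rot': array([-5.48115075e-01, -3.09277657e+00,  2.54564006e-03]), 'force': array([-0.27490833, -0.41447349, -0.51395605]), 'ft_torque': array([-0.01611322,  0.02106095, -0.03772245]), 'finger_force': 0.0, 'gripper_width': 0.9981548673762439} 0.0187
top [ 0.35869585 -0.05266633  1.19067746] [ 0.11127844 -0.13027609 -1.59183385] [[518.43235524   0.         317.79872501]
 [  0.         518.43235524 247.54980006]
 [  0.           0.           1.        ]] ['frame', 'mtx', 'xyz', 'attitude']
bolt 0.57 231 290 [0.449 0.132 0.   ]
bolt 0.39 326 289 [ 0.446 -0.085  0.   ]
bolt 0.34 447 243 [ 0.547 -0.37   0.   ]
bush 0.67 329 286 [ 0.454 -0.093  0.   
[... 1825 characters left out ...]
 0.008]
pointer 0.63 368 168 [0.746 0.059 0.12 ]
fixture 0.93 364 243 [ 0.668 -0.042  0.   ]
fixture 0.69 496 396 [ 0.643 -0.465  0.   ]
tag_orange 0.73 325 166 [0.707 0.184 0.062]
tag_orange 0.57 363 227 [ 0.657 -0.047  0.062]
tag_orange 0.24 478 344 [ 0.653 -0.394  0.062]
tag_blue 0.7 380 246 [ 0.653 -0.114  0.062]
tag_blue 0.18 362 232 [ 0.647 -0.058  0.062]
tag_white 0.59 347 212 [0.656 0.012 0.062]
mug 0.93 322 166 [0.744 0.258 0.   ]
mug 0.74 461 290 [ 0.758 -0.264  0.   ]
mug 0.73 366 230 [ 0.697 -0.01   0.   ]
spray_bottle 0.81 495 397 [ 0.639 -0.466  0.   ]
parts_box 0.9 460 290 [ 0.755 -0.264  0.   ]
marker 0.72 477 345 [ 0.689 -0.376  0.   ]
marker 0.59 492 394 [ 0.64 -0.46  0.  ]
```

View pics/top0.png

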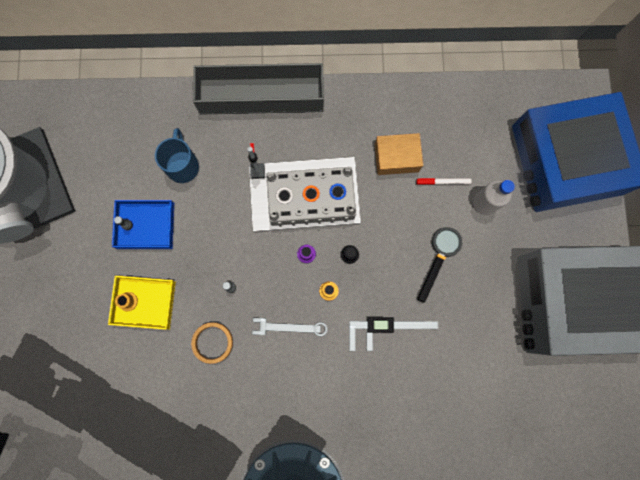

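View pics/side0.png

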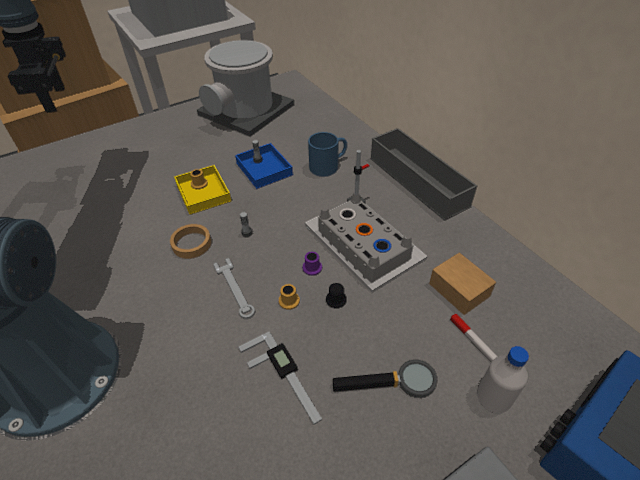

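The top view shows the loose bolt at about (230,287), the brass bush at (329,291), the blue tray at (143,225) and the yellow tray at (141,302). The loupe's handle is at (430,278) and its lens at (446,243). The orange port is the middle one at (311,193), and the pointer is near (251,147). In the side view the pointer tip is near (369,166). The purple and black bushes are decoys. I'll refine these by colour.

```bash
cat > m.py <<'E'
from h import *
F={c:imaging.grab_frame(c) for c in("top","side")}
def blob(c,box,lo,hi):
    x0,y0,x1,y1=box; h=cv2.cvtColor(F[c]["frame"],cv2.COLOR_RGB2HSV)[y0:y1,x0:x1]
    m=cv2.inRange(h,lo,hi); n,l,s,ce=cv2.connectedComponentsWithStats(m)
    i=1+np.argmax(s[1:,4]); return ce[i]+[x0,y0],s[i],np.argwhere(l==i)[:,::-1]+[x0,y0]
for nm,tb,sb,lo,hi,z in [("blue",(105,195,180,255),(230,140,300,190),(105,150,80),(120,255,255),.015),("yellow",(100,270,180,335),(170,160,235,215),(24,150,80),(34,255,255),.015),
 ("bush",(312,275,347,307),(272,278,305,312),(10,120,90),(28,255,255),.02),("orange",(298,180,324,206),(350,215,378,243),(5,150,120),(18,255,255),.062)]:
    a=blob("top",tb,lo,hi);b=blob("side",sb,lo,hi)
    for c,k in(("top",a),("side",b)):
        p=k[2]; e=(p.min(0)+p.max(0))/2; r=cv2.minAreaRect(p.astype(np.float32))
        print(nm,c,k[1],at(F[c],*e,z).round(4),at(F[c],*r[0],z).round(4),r[1:] )
a=blob("top",(240,135,262,155),(0,150,90),(6,255,255));b=blob("side",(350,155,380,180),(0,150,90),(6,255,255))
print(a[1],b[1]);print("tri red",tri(F["top"],a[0],F["side"],b[0]))
print(a[2].tolist(),b[2].tolist())
def crop(c,x,y,w=40,h=30): return cv2.resize(F[c]["frame"][y-h//2:y+h//2,x-w//2:x+w//2],(400,300),interpolation=cv2.INTER_CUBIC)
im=np.vstack([np.hstack([crop("top",251,152),crop("side",364,170)]),np.hstack([crop("top",230,287),crop("side",245,224)])])
cv2.imwrite("pics/c1.png",im[:,:,::-1])
E
python3 m.py
```

```text
blue top [   7    5   62   49 2655] [0.6046 0.3331 0.015 ] [0.6046 0.3331 0.015 ] ((60.99999237060547, 47.99999237060547), 0.0)
blue side [  6   3  56  38 825] [0.61   0.3457 0.015 ] [0.611  0.3492 0.015 ] ((31.01590347290039, 48.33799362182617), 69.44395446777344)
yellow top [   8    6   67   54 2713] [0.4245 0.3317 0.015 ] [0.4256 0.3312 0.015 ] ((63.28065490722656, 50.3255615234375), 4.763641834259033)
yellow side [   4    5   57   49 1492] [0.4229 0.3291 0.015 ] [0.4257 0.3312 0.015 ] ((40.68756103515625, 47.81168746948242), 72.25532531738281)
bush top [  7   6  20  20 239] [ 0.4408 -0.0908  0.02  ] [ 0.4408 -0.0908  0.02  ] ((18.384777069091797, 18.384775161743164), 45.0)
bush side [  7  16  21  15 140] [ 0.4342 -0.1039  0.02  ] [ 0.4339 -0.1051  0.02  ] ((13.14768123626709, 20.46573257446289), 82.87498474121094)
orange top [  5   6  17  16 110] [ 0.6557 -0.0564  0.062 ] [ 0.6557 -0.0564  0.062 ] ((16.0, 15.0), 0.0)
orange side [ 6  8 17 13 86] [ 0.6557 -0.0539  0.062 ] [ 0.6557 -0.0539  0.062 ] ((12.0, 16.0), 90.0)
[10  8  4  9 19] [12  9  7  5 20]
tri red (array([0.74733632, 0.06932064, 0.11823594]), np.float64(0.004055868841083046))
[[251, 143], [252, 143], [250, 144], [251, 144], [252, 144], [253, 144], [250, 145], [251, 145], [252, 145], [253, 145], [251, 146], [252, 146], [253, 146], [252, 147], [253, 147], [253, 148], [253, 149], [253, 150], [253, 151]] [[366, 164], [367, 164], [364, 165], [365, 165], [366, 165], [367, 165], [368, 165], [362, 166], [363, 166], [364, 166], [365, 166], [366, 166], [367, 166], [368, 166], [362, 167], [363, 167], [364, 167], [365, 167], [362, 168], [363, 168]]
```

View pics/c1.png

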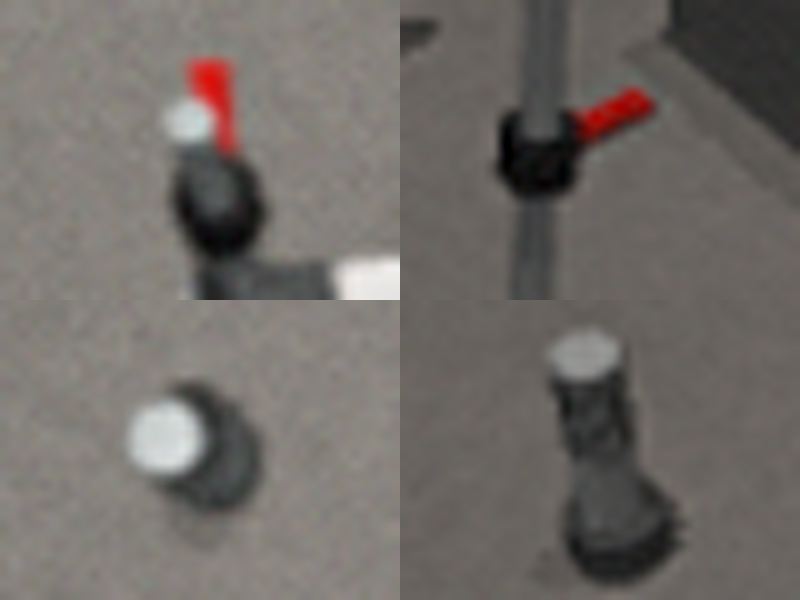

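The crops show the pointer tip at top (251.5,142.8) and side (368.3,164.3). The bolt's top face is at top (226.3,285.2) and side (243,213.9), and the post top is at top (249.3,148.5).

```bash
python3 - <<'E'
from h import *
T=imaging.grab_frame("top");S=imaging.grab_frame("side")
print("tip",tri(T,(251.5,142.8),S,(368.3,164.3)),"redroot",tri(T,(253.,151.),S,(362.,167.5)))
t,_=tri(T,(251.5,142.8),S,(368.3,164.3)); p=at(T,249.3,148.5,.17);print("post top",p)
for z in(.107,.117,.122,.127,.137):print(z,at(T,251.5,142.8,z).round(4),at(S,368.3,164.3,z).round(4))
print("bolt",tri(T,(226.3,285.2),S,(243,213.9)),at(T,226.3,285.2,.064),at(S,243,213.9,.064))
s=robot.read_state();M=R.from_rotvec(s["ee_rot"])
print(((M.inv()*R.from_rotvec([0,np.pi,0])).as_rotvec()/np.pi).round(4),M.as_matrix().round(3), (M.inv().apply(np.array([.450,.135,.15])-s["ee_pos"])/.3).round(3))
E
```

```text
tip (array([0.75565776, 0.06964558, 0.11879111]), np.float64(0.0008493601862697173)) redroot (array([0.73606838, 0.06671733, 0.11983538]), np.float64(0.002362839728231264))
post top [0.72496929 0.06820885 0.17      ]
0.107 [0.7604 0.0708 0.107 ] [0.7651 0.0818 0.107 ]
0.117 [0.7567 0.0697 0.117 ] [0.7567 0.0716 0.117 ]
0.122 [0.7549 0.0691 0.122 ] [0.7525 0.0664 0.122 ]
0.127 [0.753  0.0685 0.127 ] [0.7483 0.0613 0.127 ]
0.137 [0.7493 0.0674 0.137 ] [0.7398 0.051  0.137 ]
bolt (array([0.45349487, 0.132111  , 0.06618047]), np.float64(0.0019634726305785503)) [0.45462207 0.13218874 0.064     ] [0.45331143 0.13463143 0.064     ]
[-0.      0.     -0.1116] [[-0.939  0.344  0.   ]
 [ 0.344  0.939 -0.   ]
 [-0.    -0.    -1.   ]] [-1.254 -0.979  0.296]
```

```bash
python3 -m creep '[{"dr":[0,0,-0.1116],"travel":[-0.63,-0.49,0.1],"claw":-1},{"dr":[0,0,-0.1116],"travel":[-0.63,-0.49,0.1],"claw":-1},{"dr":[0,0,-0.1116],"travel":[-0.63,-0.49,0.1],"claw":-1},{"dr":[0,0,-0.1116],"travel":[-0.63,-0.49,0.1],"claw":-1},{"dr":[0,0,-0.1116],"travel":[-0.63,-0.49,0.1],"claw":-1}]'
cat > d.py <<'E'
import sys
from h import *
s=robot.read_state();M=R.from_rotvec(s["ee_rot"])
t=np.array([float(v) for v in sys.argv[1:4]]); yaw=np.radians(float(sys.argv[4])) if len(sys.argv)>4 else 0
print("t",round(s["clock"],2),"pos",s["ee_pos"].round(4),"w",s["gripper_width"].round(3),"ff",np.round(s["finger_force"],1),"F",s["force"].round(1))
print("travel",(M.inv().apply(t-s["ee_pos"])/.3).round(3),"dr",((M.inv()*(R.from_rotvec([0,0,yaw])*R.from_rotvec([0,np.pi,0]))).as_rotvec()/np.pi).round(4))
E
python3 d.py .4535 .133 .12
```

```text
clock: 2.3
ee_pos: [0.3252, 0.3354, 0.2087]
ee_rot: [-0.001, 3.141, 0.001]
force: [0.4, 0.1, 1.2]
gripper_width: 0.996
finger_force: 0.0Traceback (most recent call last):
  File "d.py", line 5, in <module>
    print("t",round(s["clock"],2),"pos",s["ee_pos"].round(4),"w",s["gripper_width"].round(3),"ff",np.round(s["finger_force"],1),"F",s["force"].round(1))
                                                                 ^^^^^^^^^^^^^^^^^^^^^^^^
AttributeError: 'float' object has no attribute 'round'
```

```bash
sed -i 's/s\["gripper_width"\].round(3)/round(float(s["gripper_width"]),3)/' d.py
python3 -m creep '[{"dr":[0,0,0],"travel":[-0.43,-0.675,0.25],"claw":-1},{"dr":[0,0,0],"travel":[-0.43,-0.675,0.25],"claw":-1},{"dr":[0,0,0],"travel":[-0.43,-0.675,0.25],"claw":-1},{"dr":[0,0,0],"travel":[-0.43,-0.675,0.25],"claw":-1},{"dr":[0,0,0],"travel":[-0.43,-0.675,0.25],"claw":-1}]' >/dev/null
python3 -m creep '[{"dr":[0,0,0],"travel":[0,0,0],"claw":-1},{"dr":[0,0,0],"travel":[0,0,0],"claw":-1}]' >/dev/null; python3 d.py .4535 .133 .022
```

```text
t 3.0 pos [0.4528 0.1348 0.1339] w 1.003 ff 0.0 F [-0.2 -0.4 -0.4]
travel [-0.003 -0.006  0.373] dr [ 0.0001 -0.0004 -0.0011]
```

```bash
python3 -m creep '[{"dr":[0,0,0],"travel":[-0.003,-0.006,0.16],"claw":-1},{"dr":[0,0,0],"travel":[-0.003,-0.006,0.28],"claw":-1},{"dr":[0,0,0],"travel":[-0.003,-0.006,0.373],"claw":-1},{"dr":[0,0,0],"travel":[-0.003,-0.006,0.373],"claw":-1},{"dr":[0,0,0],"travel":[-0.003,-0.006,0.373],"claw":1}]' >/dev/null
python3 -m creep '[{"dr":[0,0,0],"travel":[0,0,0],"claw":1},{"dr":[0,0,0],"travel":[0,0,0],"claw":1},{"dr":[0,0,0],"travel":[0,0,0],"claw":1},{"dr":[0,0,0],"travel":[0,0,0],"claw":1},{"dr":[0,0,0],"travel":[0,0,0],"claw":1}]'; python3 d.py .603 .317 .14
```

```text
clock: 4.0
ee_pos: [0.4539, 0.1339, 0.0227]
ee_rot: [0.001, 3.141, 0.0]
force: [0.4, -0.2, 0.4]
gripper_width: 0.478
finger_force: 0.0
t 4.0 pos [0.4539 0.1339 0.0227] w 0.478 ff 0.0 F [ 0.4 -0.2  0.4]
travel [-0.497  0.611 -0.391] dr [ 0.      0.0002 -0.0001]
```

```bash
python3 -m creep '[{"dr":[0,0,0],"travel":[0,0,0],"claw":1},{"dr":[0,0,0],"travel":[0,0,0],"claw":1},{"dr":[0,0,0],"travel":[0,0,0],"claw":1},{"dr":[0,0,0],"travel":[0,0,0],"claw":1},{"dr":[0,0,0],"travel":[0,0,0],"claw":1}]';  python3 -m creep '[{"dr":[0,0,0],"travel":[0,0,0],"claw":1},{"dr":[0,0,0],"travel":[0,0,-0.1],"claw":1},{"dr":[0,0,0],"travel":[0,0,-0.22],"claw":1},{"dr":[0,0,0],"travel":[0,0,-0.34],"claw":1},{"dr":[0,0,0],"travel":[0,0,-0.391],"claw":1}]'; python3 d.py .603 .317 .14
```

```text
clock: 4.5
ee_pos: [0.4536, 0.1339, 0.0222]
ee_rot: [-0.0, -3.141, 0.0]
force: [0.1, -0.3, -0.4]
gripper_width: 0.17
finger_force: 30.4
clock: 5.0
ee_pos: [0.4552, 0.1341, 0.1427]
ee_rot: [0.0, 3.137, 0.0]
force: [0.1, 0.2, -1.2]
gripper_width: 0.173
finger_force: 30.4
t 5.0 pos [0.4552 0.1341 0.1427] w 0.173 ff 30.4 F [ 0.1  0.2 -1.2]
travel [-0.493  0.61   0.011] dr [ 0.0001  0.0014 -0.    ]
```

```bash
python3 -m creep '[{"dr":[0,0,0],"travel":[-0.49,0.61,0],"claw":1},{"dr":[0,0,0],"travel":[-0.49,0.61,0],"claw":1},{"dr":[0,0,0],"travel":[-0.49,0.61,0],"claw":1},{"dr":[0,0,0],"travel":[-0.49,0.61,0],"claw":1},{"dr":[0,0,0],"travel":[-0.49,0.61,0],"claw":1}]' >/dev/null
python3 -m creep '[{"dr":[0,0,0],"travel":[0,0,0],"claw":1},{"dr":[0,0,0],"travel":[0,0,0],"claw":1},{"dr":[0,0,0],"travel":[0,0,0],"claw":1}]' >/dev/null;python3 d.py .603 .317 .029
```

```text
t 5.8 pos [0.5997 0.316  0.1389] w 0.168 ff 30.4 F [ 0.3  0.1 -1.2]
travel [-0.012  0.004  0.366] dr [-0.0003 -0.0006 -0.0002]
```

```bash
python3 -m creep '[{"dr":[0,0,0],"travel":[-0.01,0,0.15],"claw":1},{"dr":[0,0,0],"travel":[-0.01,0,0.28],"claw":1},{"dr":[0,0,0],"travel":[-0.01,0,0.36],"claw":1},{"dr":[0,0,0],"travel":[-0.01,0,0.366],"claw":1},{"dr":[0,0,0],"travel":[-0.01,0,0.366],"claw":1}]'
python3 -m creep '[{"dr":[0,0,0],"travel":[0,0,0],"claw":0.3},{"dr":[0,0,0],"travel":[0,0,0],"claw":0.3},{"dr":[0,0,0],"travel":[0,0,0],"claw":0.3},{"dr":[0,0,0],"travel":[0,0,0],"claw":0.3},{"dr":[0,0,0],"travel":[0,0,0],"claw":0.3}]'
python3 -m creep '[{"dr":[0,0,0],"travel":[0,0,-0.1],"claw":0.3},{"dr":[0,0,0],"travel":[0,0,-0.25],"claw":0.3},{"dr":[0,0,0],"travel":[0,0,-0.4],"claw":-1},{"dr":[0,0,0],"travel":[0,0,-0.4],"claw":-1},{"dr":[0,0,0],"travel":[0,0,-0.4],"claw":-1}]' 
python3 d.py .441 -.091 .14
```

```text
clock: 6.3
ee_pos: [0.6034, 0.316, 0.0302]
ee_rot: [-0.002, -3.141, 0.001]
force: [-0.3, -0.2, -1.6]
gripper_width: 0.171
finger_force: 30.0
clock: 6.8
ee_pos: [0.6039, 0.317, 0.0303]
ee_rot: [0.0, 3.141, 0.0]
force: [0.2, -0.1, 0.3]
gripper_width: 0.353
finger_force: 0.0
clock: 7.3
ee_pos: [0.6045, 0.3172, 0.1516]
ee_rot: [0.0, 3.138, 0.002]
force: [0.1, -0.2, -1.5]
gripper_width: 0.597
finger_force: 0.0
t 7.3 pos [0.6045 0.3172 0.1516] w 0.597 ff 0.0 F [ 0.1 -0.2 -1.5]
travel [ 0.545 -1.361  0.035] dr [ 0.0003  0.001  -0.    ]
```

```bash
python3 -m creep '[{"dr":[0,0,0],"travel":[0.27,-0.68,0],"claw":-1},{"dr":[0,0,0],"travel":[0.27,-0.68,0],"claw":-1},{"dr":[0,0,0],"travel":[0.27,-0.68,0],"claw":-1},{"dr":[0,0,0],"travel":[0.27,-0.68,0],"claw":-1},{"dr":[0,0,0],"travel":[0.27,-0.68,0],"claw":-1}]' >/dev/null
python3 -m creep '[{"dr":[0,0,0],"travel":[0.27,-0.68,0],"claw":-1},{"dr":[0,0,0],"travel":[0.27,-0.68,0],"claw":-1},{"dr":[0,0,0],"travel":[0.27,-0.68,0],"claw":-1},{"dr":[0,0,0],"travel":[0.27,-0.68,0],"claw":-1},{"dr":[0,0,0],"travel":[0.27,-0.68,0],"claw":-1}]' >/dev/null
python3 -m creep '[{"dr":[0,0,0],"travel":[0,0,0],"claw":-1},{"dr":[0,0,0],"travel":[0,0,0],"claw":-1},{"dr":[0,0,0],"travel":[0,0,0],"claw":-1}]' >/dev/null;python3 d.py .441 -.091 .010
python3 - <<'E'
from h import *
f=imaging.grab_frame("top");cv2.imwrite("pics/t2.png",f["frame"][170:370,90:360,::-1].repeat(2,0).repeat(2,1))
E
```

```text
t 8.6 pos [ 0.4414 -0.0899  0.149 ] w 0.999 ff 0.0 F [0.4 0.4 0.2]
travel [ 0.001 -0.004  0.463] dr [ 0.0003 -0.0005  0.0002]
```

View pics/t2.png

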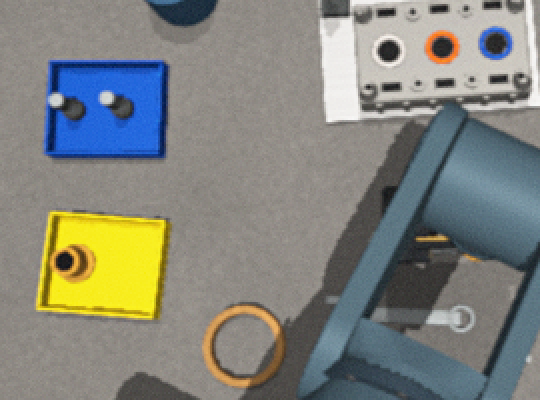

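The loose bolt now stands in the blue tray, at crop position (118,103). Next is the bush.

```bash
python3 -m creep '[{"dr":[0,0,0],"travel":[0,-0.004,0.16],"claw":-1},{"dr":[0,0,0],"travel":[0,-0.004,0.3],"claw":-1},{"dr":[0,0,0],"travel":[0,-0.004,0.4],"claw":-1},{"dr":[0,0,0],"travel":[0,-0.004,0.463],"claw":-1},{"dr":[0,0,0],"travel":[0,-0.004,0.463],"claw":1}]'
python3 -m creep '[{"dr":[0,0,0],"travel":[0,0,0],"claw":1},{"dr":[0,0,0],"travel":[0,0,0],"claw":1},{"dr":[0,0,0],"travel":[0,0,0],"claw":1},{"dr":[0,0,0],"travel":[0,0,0],"claw":1},{"dr":[0,0,0],"travel":[0,0,0],"claw":1}]'
python3 -m creep '[{"dr":[0,0,0],"travel":[0,0,0],"claw":1},{"dr":[0,0,0],"travel":[0,0,0],"claw":1},{"dr":[0,0,0],"travel":[0,0,0],"claw":1}]'
python3 -m creep '[{"dr":[0,0,0],"travel":[0,0,-0.1],"claw":1},{"dr":[0,0,0],"travel":[0,0,-0.25],"claw":1},{"dr":[0,0,0],"travel":[0,0,-0.35],"claw":1},{"dr":[0,0,0],"travel":[0,0,-0.4],"claw":1},{"dr":[0,0,0],"travel":[0,0,-0.4],"claw":1}]'
python3 d.py .428 .303 .13 -90;python3 d.py .428 .303 .13 87
```

```text
clock: 9.15
ee_pos: [0.4395, -0.09, 0.0082]
ee_rot: [0.003, -3.136, -0.005]
force: [-1.4, -1.1, 0.6]
gripper_width: 0.932
finger_force: 0.0
clock: 9.65
ee_pos: [0.4421, -0.0925, 0.0115]
ee_rot: [0.0, 3.14, -0.001]
force: [-0.2, -0.5, 0.1]
gripper_width: 0.483
finger_force: 0.0
clock: 9.95
ee_pos: [0.4417, -0.0923, 0.0112]
ee_rot: [0.001, 3.141, 0.0]
force: [-0.7, 1.5, 5.6]
gripper_width: 0.355
finger_force: 30.0
clock: 10.45
ee_pos: [0.4431, -0.093, 0.133]
ee_rot: [0.0, 3.137, -0.004]
force: [0.4, 0.0, -1.9]
gripper_width: 0.358
finger_force: 30.0
t 10.45 pos [ 0.4431 -0.093   0.133 ] w 0.358 ff 30.0 F [ 0.4  0.  -1.9]
travel [0.05  1.32  0.007] dr [0.0005 0.0016 0.5   ]
t 10.45 pos [ 0.4431 -0.093   0.133 ] w 0.358 ff 30.0 F [ 0.4  0.  -1.9]
travel [0.05  1.32  0.007] dr [-0.0016  0.0005 -0.4834]
```

```bash
python3 -m creep '[{"dr":[0,0,0],"travel":[0.025,0.66,0],"claw":1},{"dr":[0,0,0],"travel":[0.025,0.66,0],"claw":1},{"dr":[0,0,0],"travel":[0.025,0.66,0],"claw":1},{"dr":[0,0,0],"travel":[0.025,0.66,0],"claw":1},{"dr":[0,0,0],"travel":[0.025,0.66,0],"claw":1}]' >/dev/null
python3 -m creep '[{"dr":[0,0,0.22],"travel":[0.025,0.66,0],"claw":1},{"dr":[0,0,0.22],"travel":[0.025,0.66,0],"claw":1},{"dr":[0,0,0.22],"travel":[0.025,0.66,0],"claw":1},{"dr":[0,0,0.22],"travel":[0.025,0.66,0],"claw":1},{"dr":[0,0,0.22],"travel":[0.025,0.66,0],"claw":1}]' >/dev/null
python3 -m creep '[{"dr":[0,0,0.22],"travel":[0,0,0],"claw":1},{"dr":[0,0,0.22],"travel":[0,0,0],"claw":1},{"dr":[0,0,0.22],"travel":[0,0,0],"claw":1},{"dr":[0,0,0.22],"travel":[0,0,0],"claw":1},{"dr":[0,0,0.22],"travel":[0,0,0],"claw":1}]' >/dev/null
python3 -m creep '[{"dr":[0,0,0],"travel":[0,0,0],"claw":1},{"dr":[0,0,0],"travel":[0,0,0],"claw":1}]' >/dev/null
python3 d.py .426 .303 .13 -93;python3 d.py .426 .303 .018 -93
```

```text
t 12.15 pos [0.4264 0.3029 0.1297] w 0.355 ff 30.0 F [-0.   0.2 -1.6]
travel [ 0.001 -0.001 -0.001] dr [-0.0006  0.0002  0.0863]
t 12.15 pos [0.4264 0.3029 0.1297] w 0.355 ff 30.0 F [-0.   0.2 -1.6]
travel [ 0.001 -0.001  0.372] dr [-0.0006  0.0002  0.0863]
```

```bash
python3 -m creep '[{"dr":[0,0,0.086],"travel":[0,0,0],"claw":1},{"dr":[0,0,0.086],"travel":[0,0,0.1],"claw":1},{"dr":[0,0,0.086],"travel":[0,0,0.25],"claw":1},{"dr":[0,0,0.086],"travel":[0,0,0.34],"claw":1},{"dr":[0,0,0.086],"travel":[0,0,0.372],"claw":1}]' >/dev/null
python3 -m creep '[{"dr":[0,0,0],"travel":[0,0,0],"claw":1},{"dr":[0,0,0],"travel":[0,0,0],"claw":1}]'
python3 -m creep '[{"dr":[0,0,0],"travel":[0,0,0],"claw":0],{"dr":[0,0,0],"travel":[0,0,0],"claw":0}]' 2>&1 | tail -1
python3 -m creep '[{"dr":[0,0,0],"travel":[0,0,0],"claw":0},{"dr":[0,0,0],"travel":[0,0,0],"claw":0},{"dr":[0,0,0],"travel":[0,0,0],"claw":0},{"dr":[0,0,0],"travel":[0,0,0],"claw":0},{"dr":[0,0,0],"travel":[0,0,0],"claw":0}]'
python3 -m creep '[{"dr":[0,0,0],"travel":[0,0,-0.1],"claw":0},{"dr":[0,0,0],"travel":[0,0,-0.25],"claw":0},{"dr":[0,0,0],"travel":[0,0,-0.4],"claw":0},{"dr":[0,0,0],"travel":[0,0,-0.4],"claw":-1},{"dr":[0,0,0],"travel":[0,0,-0.4],"claw":-1}]'
python3 d.py .466 -.327 .14 -25
```

```text
clock: 12.85
ee_pos: [0.4276, 0.304, 0.0203]
ee_rot: [2.279, 2.162, 0.002]
force: [-0.1, 1.2, -1.1]
gripper_width: 0.359
finger_force: 30.0
invalid input: not JSON, or not a number
clock: 13.35
ee_pos: [0.4268, 0.3038, 0.0196]
ee_rot: [2.28, 2.161, 0.001]
force: [-0.5, 0.0, -0.4]
gripper_width: 0.499
finger_force: 0.0
clock: 13.85
ee_pos: [0.4274, 0.3041, 0.1405]
ee_rot: [2.279, 2.161, 0.004]
force: [-0.6, -0.0, -0.2]
gripper_width: 0.659
finger_force: 0.0
t 13.85 pos [0.4274 0.3041 0.1405] w 0.659 ff 0.0 F [-0.6 -0.  -0.2]
travel [-2.094  0.24  -0.   ] dr [ 1.00e-03  2.00e-04 -3.78e-01]
```

```bash
python3 -m creep '[{"dr":[0,0,-0.378],"travel":[-0.82,0.1,0],"claw":-1},{"dr":[0,0,-0.378],"travel":[-0.82,0.1,0],"claw":-1},{"dr":[0,0,-0.378],"travel":[-0.82,0.1,0],"claw":-1},{"dr":[0,0,-0.378],"travel":[-0.82,0.1,0],"claw":-1},{"dr":[0,0,-0.378],"travel":[-0.82,0.1,0],"claw":-1}]' >/dev/null
python3 d.py .466 -.327 .14 -25
python3 - <<'E'
from h import *
f=imaging.grab_frame("top");cv2.imwrite("pics/t3.png",f["frame"][170:370,90:360,::-1].repeat(2,0).repeat(2,1))
E
```

```text
t 14.35 pos [0.4405 0.0879 0.1375] w 0.995 ff 0.0 F [ 0.3 -0.4  0.3]
travel [-1.193 -0.705 -0.009] dr [-0.0007 -0.0009 -0.1717]
```

View pics/t3.png

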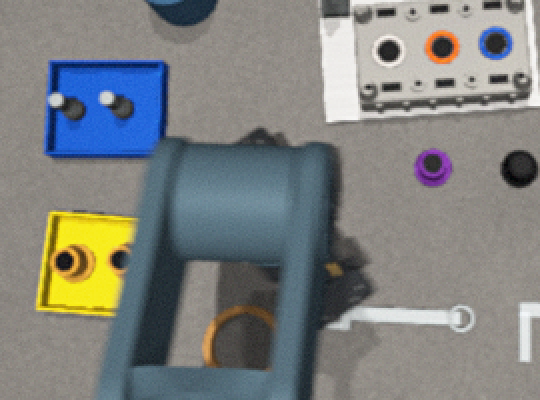

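Both parts are in their trays: the bush shows at crop (120,260) beside the one already there. Next is the loupe.

```bash
python3 -m creep '[{"dr":[0,0,-0.172],"travel":[-0.65,-0.38,0],"claw":-1},{"dr":[0,0,-0.172],"travel":[-0.65,-0.38,0],"claw":-1},{"dr":[0,0,-0.172],"travel":[-0.65,-0.38,0],"claw":-1},{"dr":[0,0,-0.172],"travel":[-0.65,-0.38,0],"claw":-1},{"dr":[0,0,-0.172],"travel":[-0.65,-0.38,0],"claw":-1}]' >/dev/null
python3 -m creep '[{"dr":[0,0,0],"travel":[0,0,0],"claw":-1}]' >/dev/null;python3 d.py .466 -.327 .14 -25
```

```text
t 15.0 pos [ 0.4551 -0.135   0.1382] w 0.999 ff 0.0 F [0.4 0.4 0.3]
travel [-0.309 -0.562 -0.006] dr [-0.0004 -0.0002 -0.0032]
```

```bash
python3 -m creep '[{"dr":[0,0,0],"travel":[-0.309,-0.562,0],"claw":-1},{"dr":[0,0,0],"travel":[-0.309,-0.562,0],"claw":-1},{"dr":[0,0,0],"travel":[-0.309,-0.562,0],"claw":-1},{"dr":[0,0,0],"travel":[-0.309,-0.562,0],"claw":-1},{"dr":[0,0,0],"travel":[-0.309,-0.562,0],"claw":-1}]' >/dev/null
python3 -m creep '[{"dr":[0,0,0],"travel":[0,0,0],"claw":-1},{"dr":[0,0,0],"travel":[0,0,0],"claw":-1},{"dr":[0,0,0],"travel":[0,0,0],"claw":-1}]' >/dev/null;python3 d.py .466 -.327 .005 -25
```

```text
t 15.8 pos [ 0.4674 -0.3202  0.1387] w 0.997 ff 0.0 F [-0.6  0.7  0.1]
travel [-0.006 -0.023  0.446] dr [ 0.0002 -0.0005 -0.0009]
```

```bash
python3 -m creep '[{"dr":[0,0,0],"travel":[-0.006,-0.023,0.16],"claw":-1},{"dr":[0,0,0],"travel":[-0.006,-0.023,0.3],"claw":-1},{"dr":[0,0,0],"travel":[-0.006,-0.023,0.39],"claw":-1},{"dr":[0,0,0],"travel":[-0.006,-0.023,0.425],"claw":-1},{"dr":[0,0,0],"travel":[-0.006,-0.023,0.446],"claw":-1}]' >/dev/null
python3 -m creep '[{"dr":[0,0,0],"travel":[0,0,0],"claw":1},{"dr":[0,0,0],"travel":[0,0,0],"claw":1},{"dr":[0,0,0],"travel":[0,0,0],"claw":1},{"dr":[0,0,0],"travel":[0,0,0],"claw":1},{"dr":[0,0,0],"travel":[0,0,0],"claw":1}]'
python3 -m creep '[{"dr":[0,0,0],"travel":[0,0,0],"claw":1},{"dr":[0,0,0],"travel":[0,0,0],"claw":1},{"dr":[0,0,0],"travel":[0,0,0],"claw":1},{"dr":[0,0,0],"travel":[0,0,0],"claw":1},{"dr":[0,0,0],"travel":[0,0,0],"claw":1}]'
python3 -m creep '[{"dr":[0,0,0],"travel":[0,0,0],"claw":1},{"dr":[0,0,0],"travel":[0,0,0],"claw":1},{"dr":[0,0,0],"travel":[0,0,0],"claw":1}]'
```

```text
clock: 16.8
ee_pos: [0.4664, -0.3296, 0.0063]
ee_rot: [0.686, 3.065, -0.001]
force: [-0.3, 0.3, -0.2]
gripper_width: 0.568
finger_force: 0.0
clock: 17.3
ee_pos: [0.4661, -0.3292, 0.0055]
ee_rot: [-0.687, -3.065, -0.0]
force: [0.0, 0.3, 0.4]
gripper_width: 0.205
finger_force: 30.0
clock: 17.6
ee_pos: [0.4661, -0.3292, 0.0055]
ee_rot: [-0.687, -3.066, -0.0]
force: [-0.3, 0.1, 0.9]
gripper_width: 0.205
finger_force: 30.0
```

```bash
python3 -m creep '[{"dr":[0,0,0],"travel":[0,0,-0.08],"claw":1},{"dr":[0,0,0],"travel":[0,0,-0.2],"claw":1},{"dr":[0,0,0],"travel":[0,0,-0.35],"claw":1},{"dr":[0,0,0],"travel":[0,0,-0.5],"claw":1},{"dr":[0,0,0],"travel":[0,0,-0.58],"claw":1}]'
python3 -m creep '[{"dr":[0,0,0],"travel":[0,0,0],"claw":1},{"dr":[0,0,0],"travel":[0,0,0],"claw":1},{"dr":[0,0,0],"travel":[0,0,0],"claw":1}]' >/dev/null
python3 - <<'E'
from h import *
T=imaging.grab_frame("top");S=imaging.grab_frame("side")
P=[]
for c in("top","side"):
    for q in("lens",):
        r=finder.pinpoint(c,q)[:2]; P.append((r[0]["centre"][0]*640,r[0]["centre"][1]*480)); print(c,[(round(d["p"],2),np.round(d["centre"]*np.array([640,480]),1)) for d in r])
s=robot.read_state();x,e=tri(T,P[0],S,P[1]);print(s["ee_pos"],x,e,x-s["ee_pos"])
print(at(T,*P[0],s["ee_pos"][2]+.0025),at(S,*P[1],s["ee_pos"][2]+.0025))
E
python3 d.py .5665 -.055 .18 0
```

```text
clock: 18.1
ee_pos: [0.4672, -0.3305, 0.1838]
ee_rot: [0.686, 3.061, -0.005]
force: [-0.1, -1.2, -0.2]
gripper_width: 0.202
finger_force: 30.0
top [(0.79, array([467. , 226.4]))]
side [(0.59, array([433.9, 323.9])), (0.17, array([235.2, 287.5]))]
[ 0.46547372 -0.32869608  0.17788655] [ 0.55077955 -0.36595203  0.17667133] 0.00016754311847850826 [ 0.08530583 -0.03725595 -0.00121522]
[ 0.5501501  -0.36485063  0.18038655] [ 0.54853298 -0.3673973   0.18038655]
t 18.6 pos [ 0.4655 -0.3287  0.1779] w 0.204 ff 30.0 F [ 0.7  0.8 -1. ]
travel [ 0.085  0.969 -0.006] dr [ 0.0005 -0.0008 -0.1403]
```

```bash
python3 -m creep '[{"dr":[0,0,-0.14],"travel":[0.05,0.48,-0.02],"claw":1},{"dr":[0,0,-0.14],"travel":[0.05,0.48,-0.02],"claw":1},{"dr":[0,0,-0.14],"travel":[0.05,0.48,-0.02],"claw":1},{"dr":[0,0,-0.14],"travel":[0.05,0.48,-0.02],"claw":1},{"dr":[0,0,-0.14],"travel":[0.05,0.48,-0.02],"claw":1}]' >/dev/null
python3 -m creep '[{"dr":[0,0,0],"travel":[0,0,0],"claw":1},{"dr":[0,0,0],"travel":[0,0,0],"claw":1},{"dr":[0,0,0],"travel":[0,0,0],"claw":1}]' >/dev/null;python3 d.py .564 -.057 .18 0
```

```text
t 19.4 pos [ 0.5135 -0.1938  0.1853] w 0.202 ff 30.0 F [ 0.1 -0.4 -0.1]
travel [-0.167  0.457  0.018] dr [ 0.     -0.0001 -0.001 ]
```

```bash
python3 -m creep '[{"dr":[0,0,0],"travel":[-0.04,0.1,0],"claw":1},{"dr":[0,0,0],"travel":[-0.08,0.22,0],"claw":1},{"dr":[0,0,0],"travel":[-0.12,0.34,0],"claw":1},{"dr":[0,0,0],"travel":[-0.15,0.42,0],"claw":1},{"dr":[0,0,0],"travel":[-0.167,0.457,0],"claw":1}]' >/dev/null
python3 -m creep '[{"dr":[0,0,0],"travel":[0,0,0.04],"claw":1},{"dr":[0,0,0],"travel":[0,0,0.08],"claw":1},{"dr":[0,0,0],"travel":[0,0,0.12],"claw":1},{"dr":[0,0,0],"travel":[0,0,0.12],"claw":1},{"dr":[0,0,0],"travel":[0,0,0.12],"claw":1}]'
python3 - <<'E'
from h import *
T=imaging.grab_frame("top");S=imaging.grab_frame("side")
P=[]
for c in("top","side"):
    r=finder.pinpoint(c,"lens")[:2]; P.append((r[0]["centre"][0]*640,r[0]["centre"][1]*480)); print(c,[(round(d["p"],2),np.round(d["centre"]*np.array([640,480]),1)) for d in r])
s=robot.read_state();x,e=tri(T,P[0],S,P[1]);print(s["ee_pos"],x,e,x-s["ee_pos"])
a=cv2.resize(T["frame"][130:250,230:390],(400,300));b=cv2.resize(S["frame"][140:290,290:490],(400,300))
cv2.imwrite("pics/f1.png",np.hstack([a,b])[:,:,::-1])
E
python3 d.py .564 -.057 .1165 0
```

```text
clock: 20.4
ee_pos: [0.5636, -0.0563, 0.1487]
ee_rot: [-0.003, -3.14, -0.001]
force: [-0.7, 0.0, -0.9]
gripper_width: 0.202
finger_force: 30.0
t 20.55 pos [ 0.5645 -0.0561  0.1501] w 0.202 ff 30.0 F [ 0.3 -0.4 -1.2]
travel [ 0.002 -0.003  0.112] dr [-0.0001  0.0003 -0.0005]Traceback (most recent call last):
  File "<stdin>", line 5, in <module>
IndexError: list index out of range
```

```bash
python3 -m creep '[{"dr":[0,0,0],"travel":[0,0,0.03],"claw":1},{"dr":[0,0,0],"travel":[0,0,0.06],"claw":1},{"dr":[0,0,0],"travel":[0,0,0.09],"claw":1},{"dr":[0,0,0],"travel":[0,0,0.112],"claw":1},{"dr":[0,0,0],"travel":[0,0,0.112],"claw":1}]'
python3 -m creep '[{"dr":[0,0,0],"travel":[0,0,0],"claw":1},{"dr":[0,0,0],"travel":[0,0,0],"claw":1},{"dr":[0,0,0],"travel":[0,0,0],"claw":1}]'
python3 - <<'E'
from h import *
T=imaging.grab_frame("top")
r=finder.pinpoint("top","lens");S=imaging.grab_frame("side");q=finder.pinpoint("side","lens")
s=robot.read_state();print(s["ee_pos"],R.from_rotvec(s["ee_rot"]).as_matrix()[:,2])
for d in r[:2]: print("t",d["p"],at(T,d["centre"][0]*640,d["centre"][1]*480,.119))
for d in q[:2]: print("s",d["p"],at(S,d["centre"][0]*640,d["centre"][1]*480,.119))
a=cv2.resize(T["frame"][130:250,230:390],(400,300));b=cv2.resize(S["frame"][140:290,290:490],(400,300))
print("expect lens px", proj(T,[.656,-.055,.119]),proj(S,[.656,-.055,.119]))
cv2.imwrite("pics/f1.png",np.hstack([a,b])[:,:,::-1])
E
```

```text
clock: 21.05
ee_pos: [0.5631, -0.0552, 0.1143]
ee_rot: [-0.001, -3.139, -0.001]
force: [-0.2, 0.3, -1.3]
gripper_width: 0.199
finger_force: 30.0
clock: 21.35
ee_pos: [0.5645, -0.0557, 0.1164]
ee_rot: [0.001, 3.141, -0.0]
force: [-1.0, 0.6, -0.9]
gripper_width: 0.202
finger_force: 30.0
[ 0.56430141 -0.05561048  0.11617553] [ 4.25202627e-04 -1.28287375e-04 -9.99999901e-01]
s 0.84 [ 0.65328638 -0.0535876   0.119     ]
expect lens px (np.float64(310.26931105287673), np.float64(186.5209847684732)) (np.float64(365.9183881408991), np.float64(210.18733646352004))
```

View pics/f1.png

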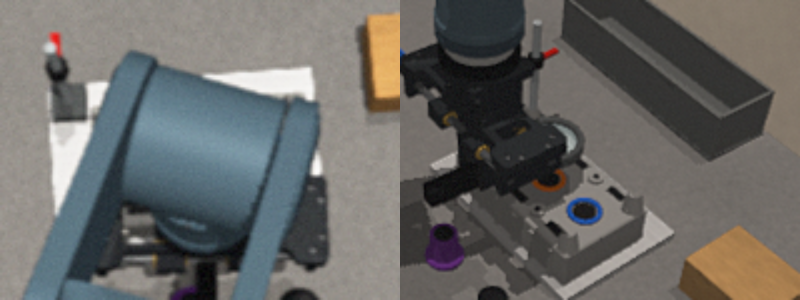

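The side view shows the loupe clear of the casting. Its lens is at (0.653,-0.054), within 3 mm of the port axis, at about 0.119 m, which is the pointer's height. I'm handing the job in.

```bash
python3 -c "
from bench import robot
print(robot.sign_off())"
```

```text
the job is handed in; nothing more can be done
None
```

The job is handed in, with no verdict returned: the bolt is in the blue tray, the bush is in the yellow tray, and the loupe is held level over the orange-ringed port, its glass measured within about 3 mm of the port's axis and set to about 0.119 m, the pointer's measured height.

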